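# Put the microscope pieces back in their trays

### The arm

A 6-joint arm with a two-finger parallel gripper is mounted at the origin on the work surface. World frame = base frame: x ahead of the robot, y to its left, z up, the work surface at z = 0. Lengths are in m, angles in degrees, forces in N, time in s.
With the tool pointing down it reaches from about 0.225 to 0.875 m from the base axis. Payload 3.4 kg.
Tool frame: the origin (TCP) lies on the centre line of the jaws, within the pads' length; the fingertips stand r.finger_overhang ahead of it and the grasp point (between the pads) lies 6 mm ahead of it (r.finger_overhang is the distance from the TCP to the fingertips, in m); z points along the fingers, x is the direction in which the jaws open and shut, and the axes are right-handed (so a half turn about z gives the same grasp; the last joint's range is limited). The gripper opens to 85 mm and grips with 20 to 120 N. Pads are 22 mm wide; open, the fingers measure 114 mm over their backs; the gripper's body (76 mm by 85 mm) begins 54 mm behind the grasp point. The pads swing forward as they close: fully open they stand 13 mm farther back than shut.
Start: joints at [-72.422, 15.808, 86.224, -0, 77.962, -6.933], TCP at [0.239, -0.523, 0.256] pointing down, gripper open.
Joint ranges: [-165.64, 165.64], [-43.16, 119.46], [12.63, 154.43], [-67.54, 247.53], [6.08, 155.33], [-154.97, 154.97]. Speed limits (degrees/s): [147.25, 147.25, 180, 180, 180, 180].

### API

Orientations are given as [roll, pitch, yaw] about the fixed x, y, z axes, in that order (R = Rz(yaw) Ry(pitch) Rx(roll)).
In Python, from cell import r gives the robot as it stands.
- The arm moves only by the tool drive_tool, never from a script. Its argument "moves" is one flat list of numbers, 7 for each row, row after row: the finger opening in mm, from 0 to 85.4, then the shift along the tool's x, y, z in units of 30 mm (1.0 is 30 mm), then the turn, a rotation vector about the tool's x, y, z in units of 6 degrees (1.0 is 6 degrees). A call has 1 to 10 rows; each row shifts and turns the commanded pose from where the row before left it, along the tool's axes as they then stand; what a row does not reach is not made up. A row lasts 1/8 s, in which the tool goes at most 62.5 mm and 10.7 degrees, less where a joint would pass 70% of its speed; a pose out of reach is approached as far as the arm can. A call is refused whole if a number of a shift passes 1 or a number of a turn 1, either way. A call with a gripper value outside its range is refused whole. The fingers move at their own pace and stop on an object; the grip force is fixed at half the most. Time passes only in rows, so rows that do not move let the fingers close. It gives the time, the measured TCP pose, the force and the opening at its end, in the units of the state.
- r.read_state(): the state, without advancing time (a new reading comes with each control period).
- r.get_image(name): name is "scene" or "top"; returns a dict with "frame" (420x560x3 uint8, blue, green, red), "z_map" (420x560 float32, m along the optical axis (not along the pixel's ray), 0 where there is no reading), "K" (3x3 intrinsics, pixels), "R" (3x3) and "t" (3): a world point X has camera coordinates R X + t. Camera axes: x right, y down, z forward; pixel columns grow to the right and rows downward; lengths in m; the calibration is good to about 2 mm. A picture is of the moment at which its call begins.
- r.finish_job(): hands the job in, once; it reports no verdict.
Trained networks look in the newest picture that a camera, given by its name, has taken for a name from the list of things; names that differ only in an ending like _2 or _b are one class to them, and where a whole thing is asked for, a point or a joint stands for the part that bears it (a point fixed in the world has none). Each returns a list of dicts, best first, with "p" (0 to 1); they miss things now and then, are a little off and sometimes report something else, mostly with a low value. They report only what shows in the picture. A call takes as long as a camera call. They do not tell look-alikes from the thing itself.
- r.find_in(camera, target): "bbox" ([centre column, centre row, width, height] in pixels, round what is visible of it).
- r.landmark_of(camera, target): "centre" ([column, row] in pixels: a listed point, or the origin of a listed thing).
The state is a dict: "clock": time; "joint_positions": joint angles; "joint_velocities": joint speeds; "effort": joint torques, N m; "tcp_pos": TCP position; "tcp_rot": TCP orientation; "wrist_force": force on the tool from outside, world axes, zero at the start; "torque": the same for the moment, N m; "grip_width": opening from 0.0 (shut) to 1.0 (fully open).
Only numpy, scipy, OpenCV 4.12 (cv2) and the standard library are available. Lean on these libraries where they do the work, as an engineer would, in place of code of your own. Each camera call takes 0.05 s, during which the arm holds its last target. There are 200 camera calls.

### The job

Tidy the microscope bench: put each of the four loose pieces into the blue tray made for its shape and size, the eyepiece in the small round tray, the condenser in the large round one, the slide box lengthwise in the long one and the staining jar in the square one. Each must end upright and let go, flat on the floor of its tray; set them down, do not drop them from a height. Leave the saline bottle and the pen cup where they stand.

Things in the scene. Friction and masses are not known exactly. Their poses are not given: they have to be found in the camera images.
- eyepiece: Microscope eyepiece: upright cylinder, black barrel 34 mm in diameter from the underside to 45 mm up, then a bright steel tube 26 mm in diameter up to 60 mm. About 90 g. Round, so its yaw is of no account. Belongs in the small round tray. Starts standing upright on the bench, loose. Origin at the centre of its underside, z up. 
- condenser: Microscope condenser: short, wide, dark metal cylinder 54 mm in diameter from the underside to 28 mm up, with an aluminium collar 42 mm in diameter on top, up to 34 mm; a lens in its top. About 160 g. Round, so its yaw is of no account. Belongs in the large round tray. Starts standing upright on the bench, loose. Origin at the centre of its underside, z up. 
- slide_box: Closed white plastic box for microscope slides, 84 mm long (its x axis), 34 mm wide (its y axis), 30 mm high, paper label on top. About 70 g. Belongs in the long tray, lengthwise either way round. Starts standing upright on the bench, loose. Origin at the centre of its underside, z up. 
- stain_jar: Closed staining jar: square block of amber glass with a black lid, 46 mm by 46 mm (sides along its x and y axes), 60 mm high, plus a black knob 18 mm in diameter on the middle of the lid, up to 70 mm. About 140 g. Belongs in the square tray, any side foremost. Starts standing upright on the bench, loose. Origin at the centre of its underside, z up. 
- small_round_tray: Tray for the eyepiece: round recess 50 mm in diameter, 60 mm over the rim. Fixed, shallow blue tray with a paler grey-blue inner floor. Origin at the centre of its underside, on the bench; z up. The rim is 5 mm wide and its top is 10 mm above the bench; the inner floor is 4 mm above the bench, so the recess is 6 mm deep. 
- large_round_tray: Tray for the condenser: round recess 70 mm in diameter, 80 mm over the rim. Fixed, shallow blue tray with a paler grey-blue inner floor. Origin at the centre of its underside, on the bench; z up. The rim is 5 mm wide and its top is 10 mm above the bench; the inner floor is 4 mm above the bench, so the recess is 6 mm deep. 
- long_tray: Tray for the slide box: rectangular recess 100 mm along its x axis by 50 mm along its y axis; 110 mm by 60 mm over the rim. Fixed, shallow blue tray with a paler grey-blue inner floor. Origin at the centre of its underside, on the bench; z up. The rim is 5 mm wide and its top is 10 mm above the bench; the inner floor is 4 mm above the bench, so the recess is 6 mm deep. 
- square_tray: Tray for the staining jar: square recess 62 mm by 62 mm (sides along its x and y axes); 72 mm by 72 mm over the rim. Fixed, shallow blue tray with a paler grey-blue inner floor. Origin at the centre of its underside, on the bench; z up. The rim is 5 mm wide and its top is 10 mm above the bench; the inner floor is 4 mm above the bench, so the recess is 6 mm deep. 
- saline_bottle: Bystander, to be left alone: upright white bottle, 48 mm in diameter, 100 mm high, red cap, loose on the bench at the robot's left. Origin at the centre of its underside.
- pen_cup: Bystander, to be left alone: dark metal pen cup 72 mm in diameter, 95 mm high, with pens reaching to about 150 mm, loose on the bench at the robot's right. Origin at the centre of its underside.
There are look-alikes about, which are no part of the job. Leave any green or pink look-alike of the condenser alone.

How it is judged (in metres and radians):
At the end, for the whole second after the job is handed in: Each piece is upright (within 0.1 rad) and at rest in its own tray: underside 2 to 6.5 mm above the underside of the tray (its floor is at 4 mm), centre within 13 mm of the centre of the tray; slide box along the length of its tray within 0.3 rad (horizontal distance between eyepiece and small_round_tray below 0.013 m and z of eyepiece in the frame of small_round_tray between 0.002 and 0.0065 m and angle between each of eyepiece, condenser, slide_box, stain_jar's own z axis and vertical below 0.1 rad and linear speed of each of eyepiece, condenser, slide_box, stain_jar below 0.02 m/s and angular speed of each of eyepiece, condenser, slide_box, stain_jar below 0.2 rad/s and horizontal distance between condenser and large_round_tray below 0.013 m and z of condenser in the frame of large_round_tray between 0.002 and 0.0065 m and horizontal distance between slide_box and long_tray below 0.013 m and z of slide_box in the frame of long_tray between 0.002 and 0.0065 m and horizontal distance between stain_jar and square_tray below 0.013 m and z of stain_jar in the frame of square_tray between 0.002 and 0.0065 m and angle between the x axis of slide_box and the x axis of long_tray, either way round below 0.3 rad); the robot touches nothing.
It fails at once if a piece was dropped: out of the fingers with its underside more than 30 mm above the bench ((height (world z) of eyepiece above 0.03 m and contact force between the fingers and eyepiece below 0.02 N) or (height (world z) of condenser above 0.03 m and contact force between the fingers and condenser below 0.02 N) or (height (world z) of slide_box above 0.03 m and contact force between the fingers and slide_box below 0.02 N) or (height (world z) of stain_jar above 0.03 m and contact force between the fingers and stain_jar below 0.02 N)).
It fails at once if the saline bottle was shifted by more than 25 mm or knocked over (distance of saline_bottle from where it was at the start of the episode above 0.025 m or angle between saline_bottle's own z axis and vertical above 0.3 rad).
It fails at once if the pen cup was shifted by more than 25 mm or knocked over (distance of pen_cup from where it was at the start of the episode above 0.025 m or angle between pen_cup's own z axis and vertical above 0.3 rad).
It also fails if it takes over 104 s, if anything falls off the work surface, if the arm or the gripper's body presses on something with over 40 N, if the wrist force passes 120 N, or if a joint passes its speed limit or range.

## Working session

There is one attempt and no reset: what is moved stays moved. The work goes in short steps, Python scripts to look and compute and a tool call to move; the robot and the scene stay as the last step left them, time stands still between calls to the robot, and variables do not carry over. Pictures are saved under pics/ and viewed, about 12 in all and at most 16, crops included, and the job is handed in when it is done.

Besides the shell and the picture viewer there is one more tool, called after "Emit:" as name(argument=value, ...), one argument or row to a line, values as JSON. drive_tool: Moves the arm, as the interface text tells. Its arguments: {"type":"object","properties":{"moves":{"type":"array","items":{"type":"number"}}},"required":["moves"]}

```bash
mkdir -p pics; ls
python3 - <<'E'
from cell import r
import cv2
s=r.read_state(); print(s['clock'],s['tcp_pos'],s['tcp_rot'],s['grip_width'],r.finger_overhang)
for c in('top','scene'):
    im=r.get_image(c); cv2.imwrite(f'pics/{c}0.png',im['frame'])
    print(c,im['K'],im['R'],im['t'])
    for n in['eyepiece','condenser','slide_box','stain_jar','small_round_tray','large_round_tray','long_tray','square_tray','saline_bottle','pen_cup']:
        print(n,[(round(d['p'],2),[round(float(v)) for v in d['bbox']]) for d in r.find_in(c,n)[:4]])
E
```

```text
pics
0.0 [ 0.23837464 -0.52271258  0.2554431 ] [-1.79987688e+02  1.03614098e-01 -6.54905061e+01] 1.0051272981989312 0.025
top [[437.64379432   0.         284.31444261]
 [  0.         437.64379432 208.62597227]
 [  0.           0.           1.        ]] [[ 0.02246963 -0.99971084 -0.00856482]
 [-0.99181248 -0.02121324 -0.12592853]
 [ 0.12571043  0.01132426 -0.99200234]] [-0.0194937   0.5894799   1.36114188]
eyepiece [(0.44, [307, 260, 11, 11])]
condenser [(0.81, [336, 156, 15, 18]), (0.73, [336, 225, 17, 21]), (0.7, [336, 188, 21, 18]), (0.6, [295, 232, 20, 19])]
slide_box [(0.58, [366, 250, 13, 31])]
stain_jar [(0.85, [372, 203, 20, 18])]
small_round_tray [(0.65, [255, 255, 18, 22]), (0.34, [146, 214, 22, 16])]
large_round_tray [(0.69, [197, 197, 19, 25])]
long_tray [(0.74, [251, 201, 32, 34])]
square_tray [(0.64, [201, 260, 26, 23])]
saline_bottle [(0.57, [147, 215, 22, 15]), (0.31, [369, 202, 21, 18])]
pen_cup [(0.66, [428, 239, 32, 30])]
scene [[406.83797857   0.         281.68220848]
 [  0.         406.83797857 208.21606801]
 [  0.           0.           1.        ]] [[ 0.46784079  0.88358172  0.02020767]
 [ 0.61531214 -0.30921354 -0.72510548]
 [-0.63444146  0.35166794 -0.68834126]] [-0.25775703 -0.338042    1.50143332]
eyepiece [(0.73, [237, 183, 11, 19])]
condenser [(0.95, [239, 253, 20, 19]), (0.81, [264, 202, 17, 22]), (0.71, [265, 227, 21, 20]), (0.63, [221, 225, 23, 22])]
slide_box [(0.94, [176, 216, 26, 27])]
stain_jar [(0.8, [193, 250, 22, 31])]
small_round_tray [(0.67, [290, 176, 22, 14]), (0.52, [176, 215, 24, 26])]
large_round_tray [(0.63, [375, 193, 32, 20])]
long_tray [(0.69, [109, 235, 45, 53]), (0.65, [326, 213, 26, 31])]
square_tray [(0.84, [334, 158, 28, 17])]
saline_bottle [(0.63, [407, 157, 23, 35])]
pen_cup [(0.62, [108, 237, 38, 54])]
```

Run:
```python
import cv2
a=cv2.imread('pics/top0.png')[130:300,120:460]; b=cv2.imread('pics/scene0.png')[130:290,80:440]
cv2.imwrite('pics/top0c.png',cv2.resize(a,None,fx=2.35,fy=2.35,interpolation=cv2.INTER_CUBIC))
cv2.imwrite('pics/scene0c.png',cv2.resize(b,None,fx=2.2,fy=2.2,interpolation=cv2.INTER_CUBIC))
```

```text
(no output)
```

View pics/top0c.png

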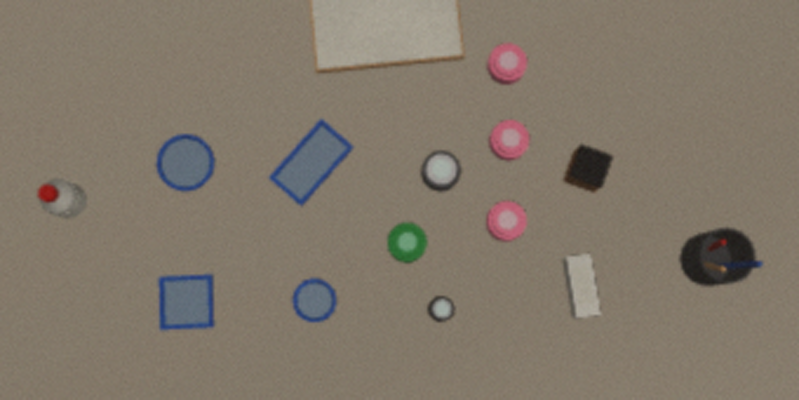

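View pics/scene0c.png

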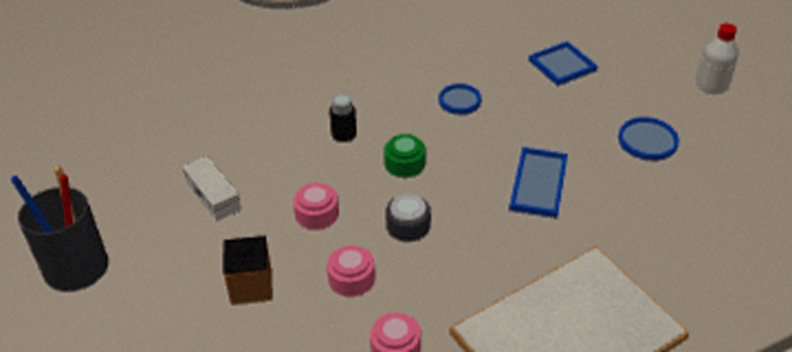

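The dark condenser is at top-view pixel (307,202). The look-alikes are green at (293,232) and pink at (336,157), (337,190) and (336,224). The eyepiece is at (308,261), the slide box at (368,252) and the jar at (370,202). The trays are small round (254,258), large round (199,199), long (253,199) and square (199,258). Next I'll measure metric positions.

```bash
cat > h.py <<'E'
import cv2, numpy as np
from cell import r
def world(im,uv,z=None):
    """pixels -> world points: by depth map, or on the plane of height z"""
    uv=np.atleast_2d(uv).astype(float); K,R,t=im['K'],im['R'],im['t']
    d=np.c_[(uv[:,0]-K[0,2])/K[0,0],(uv[:,1]-K[1,2])/K[1,1],np.ones(len(uv))]
    c=-R.T@t; D=d@R
    if z is not None: s=(z-c[2])/D[:,2]
    else: s=im['z_map'][uv[:,1].astype(int),uv[:,0].astype(int)]
    return c+D*s[:,None]
def allpts(im):
    v,u=np.mgrid[:420,:560]; return world(im,np.c_[u.ravel(),v.ravel()]).reshape(420,560,3)
def fit(im,uv,lo,hi,rad=25):
    """points of the top surface lying lo..hi high, near pixel uv"""
    P=allpts(im); v,u=np.mgrid[:420,:560]
    m=(np.hypot(u-uv[0],v-uv[1])<rad)&(P[...,2]>lo)&(P[...,2]<hi)&(im['z_map']>0)
    n,l,st,ce=cv2.connectedComponentsWithStats(m.astype(np.uint8))
    if n<2: return None
    k=1+np.argmax(st[1:,4]); Q=P[l==k]
    rc=cv2.minAreaRect(Q[:,:2].astype(np.float32)*1000)
    return len(Q),Q[:,:2].mean(0).round(4),[np.round(x,1) for x in rc],Q[:,2].max().round(3),np.median(Q[:,2]).round(4)
E
python3 - <<'E'
from h import *
px={'top':dict(eye=(308,261),cond=(307,202),box=(368,252),jar=(370,202),bottle=(145,214),cup=(424,239)),
'scene':dict(eye=(236,183),cond=(265,228),box=(176,216),jar=(193,250),bottle=(406,157),cup=(108,238))}
zr=dict(eye=(.04,.075),cond=(.018,.05),box=(.015,.045),jar=(.045,.085),bottle=(.03,.12),cup=(.03,.2))
for c in('top','scene'):
    im=r.get_image(c); P=allpts(im)
    print(c,'table z',np.median(P[150:280,150:400,2]).round(4))
    for n in px[c]: print(n,fit(im,px[c][n],*zr[n],rad=18))
    f=im['frame'].astype(int); m=((f[...,0]-f[...,2]>25)).astype(np.uint8)
    n,l,st,ce=cv2.connectedComponentsWithStats(m)
    for k in range(1,n):
        if st[k,4]<60 : continue
        cs,_=cv2.findContours((l==k).astype(np.uint8),cv2.RETR_EXTERNAL,cv2.CHAIN_APPROX_NONE)
        W=world(im,cs[0][:,0],.01)[:,:2]; rc=cv2.minAreaRect(W.astype(np.float32)*1000)
        M=cv2.moments(W.astype(np.float32)*1000); print('blue',ce[k].round(),st[k,4],[np.round(x,1) for x in rc],round(M['m10']/M['m00'],1),round(M['m01']/M['m00'],1))
E
```

```text
top table z 0.0011
eye (89, array([ 0.4256, -0.0827]), [array([425.3, -82.7]), array([31.2, 28.2]), np.float64(0.6)], np.float64(0.068), np.float64(0.0584))
cond (219, array([ 0.6138, -0.0803]), [array([614.4, -80.7]), array([52.2, 48.6]), np.float64(0.8)], np.float64(0.044), np.float64(0.0323))
box (306, array([ 0.4607, -0.2728]), [array([ 461.1, -274.2]), array([84.6, 35.4]), np.float64(9.5)], np.float64(0.039), np.float64(0.0299))
jar (227, array([ 0.6192, -0.2786]), [array([ 620.5, -279.6]), array([45.8, 47.6]), np.float64(71.2)], np.float64(0.078), np.float64(0.0602))
bottle (228, array([0.5607, 0.426 ]), [array([561.8, 430.1]), array([40.6, 46.8]), np.float64(72.4)], np.float64(0.106), np.float64(0.07))
cup (421, array([ 0.5006, -0.4463]), [array([ 501.3, -446.7]), array([70.8, 71.1]), np.float64(70.4)], np.float64(0.151), np.float64(0.0773))
blue [252. 199.] 289 [array([624.1, 100.6]), array([ 61.2, 110.2]), np.float64(50.1)] 624.3 100.4
blue [198. 198.] 204 [array([620.7, 275.4]), array([76.6, 75.5]), np.float64(2.5)] 620.2 275.5
blue [199. 258.] 268 [array([427.4, 264.7]), a
[... 995 characters left out ...]
at64(0.0661))
blue [13. 25.] 122 [array([-1270.6,  -599. ]), array([372.4,  27.3]), np.float64(3.8)] -1270.6 -598.1
blue [202.  61.] 318 [array([-444.9,  119.3]), array([120.5, 159.4]), np.float64(77.5)] -447.1 124.4
blue [335. 158.] 367 [array([427.8, 260.6]), array([80.4, 80.6]), np.float64(4.2)] 427.8 260.4
blue [289. 174.] 223 [array([435.1,  85. ]), array([58.8, 63.5]), np.float64(63.5)] 434.8 85.1
blue [374. 192.] 430 [array([620.4, 269.9]), array([79.1, 85.8]), np.float64(21.8)] 620.7 270.6
blue [324. 212.] 644 [array([624.9,  95.5]), array([ 59.9, 119.2]), np.float64(50.1)] 625.0 95.6
blue [ 94. 223.] 113 [array([ 381.5, -478. ]), array([120.5,   9.8]), np.float64(10.0)] 381.2 -477.9
```

Emit:
drive_tool(
  moves=[60,0,0,0.5,0,0,0.85,60,0,0,0.5,0,0,0.85,60,0,0,0.5,0,0,0.85,60,-0.77,-0.96,0,0,0,0,60,-0.77,-0.96,0,0,0,0,60,-0.77,-0.96,0,0,0,0,60,-0.77,-0.96,0,0,0,0,60,-0.77,-0.96,0,0,0,0,60,-0.77,-0.96,0,0,0,0,60,-0.77,-0.96,0,0,0,0],
)

```text
clock: 2.45
tcp_pos: [0.4125, -0.3305, 0.2115]
tcp_rot: [-180.0, -0.0, -80.8]
wrist_force: [-0.1, 0.8, -1.2]
grip_width: 0.703
```

```bash
cat >> h.py <<'E'
def need(x,y,z,yaw=None):
    """remaining shift (tool units, after the turn) and turn units to a tool-down target"""
    s=r.read_state(); p=s['tcp_pos']; y0=s['tcp_rot'][2]; yaw=y0 if yaw is None else yaw
    t=-((yaw-y0+180)%360-180)/6; a=np.deg2rad(yaw); d=np.array([x,y])-p[:2]
    print('t',round(s['clock'],2),'pos',p.round(4),'rot',s['tcp_rot'].round(2),'w',round(s['grip_width'],3),'F',s['wrist_force'].round(1),'j',s['joint_positions'].round(0))
    print('shift',np.round(np.array([np.cos(a)*d[0]+np.sin(a)*d[1],np.sin(a)*d[0]-np.cos(a)*d[1],p[2]-z])/.03,3),'turn',round(t,2))
E
python3 -c "
from h import *
need(.461,-.276,.038,-80.8)"
```

```text
t 2.45 pos [ 0.4125 -0.3305  0.2115] rot [-1.7998e+02 -3.0000e-02 -8.0790e+01] w 0.703 F [-0.1  0.8 -1.2] j [-46.  14.  96.  -0.  70.  35.]
shift [-1.533 -1.887  5.782] turn 0.0
```

Emit:
drive_tool(
  moves=[60,-0.77,-0.94,0.9,0,0,0,60,-0.76,-0.94,0.9,0,0,0,60,0,0,0.9,0,0,0,60,0,0,0.9,0,0,0,60,0,0,0.9,0,0,0,60,0,0,0.8,0,0,0,60,0,0,0.45,0,0,0,60,0,0,0,0,0,0],
)

```text
clock: 3.45
tcp_pos: [0.4596, -0.2768, 0.0382]
tcp_rot: [179.9, 0.1, -80.8]
wrist_force: [0.1, -0.4, 0.6]
grip_width: 0.706
```

Run:
```python
from h import *
need(.461,-.276,.038,-80.8)
a=r.get_image('top')['frame'][200:300,310:430];b=r.get_image('scene')['frame'][160:270,110:250]
a=cv2.resize(a,(480,400),interpolation=cv2.INTER_CUBIC);b=cv2.resize(b,(480,400)) if 0 else cv2.resize(b,(510,400),interpolation=cv2.INTER_CUBIC)
cv2.imwrite('pics/b1.png',cv2.resize(np.hstack([a,b]),(800,323)))
```

```text
t 3.45 pos [ 0.4596 -0.2768  0.0382] rot [ 1.7993e+02  7.0000e-02 -8.0790e+01] w 0.706 F [ 0.1 -0.4  0.6] j [-38.  25. 108.  -0.  47.  42.]
shift [-0.018 -0.048  0.005] turn 0.0
```

View pics/b1.png

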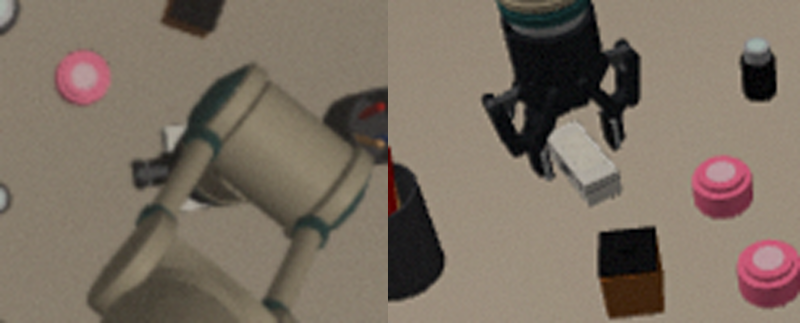

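The scene view shows the fingers straddling the box at about (585,160) in the crop, clear of the pen cup. I'll close and lift slightly.

Emit:
drive_tool(
  moves=[20,0,0,0,0,0,0,20,0,0,0,0,0,0,20,0,0,0,0,0,0,20,0,0,0,0,0,0,20,0,0,0,0,0,0,20,0,0,-0.3,0,0,0],
)

```text
clock: 4.3
tcp_pos: [0.4596, -0.2767, 0.0479]
tcp_rot: [180.0, 0.0, -80.8]
wrist_force: [0.0, 0.3, -0.3]
grip_width: 0.387
```

```bash
python3 -c "
from h import *
need(.6245,.098,.10,-129.9)"
```

```text
t 4.3 pos [ 0.4596 -0.2767  0.0479] rot [ 1.7996e+02  4.0000e-02 -8.0790e+01] w 0.387 F [ 0.   0.3 -0.3] j [-38.  24. 107.  -0.  49.  42.]
shift [-13.108   3.795  -1.737] turn 8.19
```

Emit:
drive_tool(
  moves=[20,0,0,-0.5,0,0,0.91,20,0,0,-0.5,0,0,0.91,20,0,0,-0.4,0,0,0.91,20,0,0,-0.4,0,0,0.91,20,0,0,-0.3,0,0,0.91,20,0,0,0,0,0,0.91,20,0,0,0,0,0,0.91,20,0,0,0,0,0,0.91,20,0,0,0,0,0,0.91,20,-0.8,0.23,0,0,0,0],
)

```text
clock: 5.55
tcp_pos: [0.4699, -0.2551, 0.1111]
tcp_rot: [-180.0, -0.0, -130.1]
wrist_force: [-0.4, 0.9, -0.5]
grip_width: 0.384
```

Emit:
drive_tool(
  moves=[20,-0.95,0.28,0,0,0,0,20,-0.95,0.28,0,0,0,0,20,-0.95,0.28,0,0,0,0,20,-0.95,0.28,0,0,0,0,20,-0.95,0.28,0,0,0,0,20,-0.95,0.28,0,0,0,0,20,-0.95,0.28,0,0,0,0,20,-0.95,0.28,0,0,0,0,20,-0.95,0.28,0,0,0,0,20,-0.95,0.28,0,0,0,0],
)

```text
clock: 6.8
tcp_pos: [0.5887, 0.0192, 0.111]
tcp_rot: [180.0, -0.0, -129.9]
wrist_force: [0.6, -1.0, -1.0]
grip_width: 0.381
```

```bash
python3 -c "
from h import *
need(.6245,.098,.06,-129.9)"
```

```text
t 6.8 pos [0.5887 0.0192 0.111 ] rot [ 1.8000e+02 -1.0000e-02 -1.2992e+02] w 0.381 F [ 0.6 -1.  -1. ] j [ -5.  24.  97.  -0.  60. 125.]
shift [-2.78   0.768  1.701] turn -0.0
```

Emit:
drive_tool(
  moves=[20,-0.93,0.26,0,0,0,0,20,-0.93,0.26,0,0,0,0,20,-0.92,0.25,0.4,0,0,0,20,0,0,0.6,0,0,0,20,0,0,0.6,0,0,0,20,0,0,0,0,0,0],
)

```text
clock: 7.55
tcp_pos: [0.623, 0.0971, 0.0614]
tcp_rot: [179.8, -0.2, -129.9]
wrist_force: [0.2, -0.1, -1.0]
grip_width: 0.378
```

Run:
```python
from h import *
need(.6245,.098,.0425,-129.9)
a=r.get_image('top')['frame'][150:250,190:310];b=r.get_image('scene')['frame'][150:260,250:390]
a=cv2.resize(a,(480,400),interpolation=cv2.INTER_CUBIC);b=cv2.resize(b,(510,400),interpolation=cv2.INTER_CUBIC)
cv2.imwrite('pics/b2.png',cv2.resize(np.hstack([a,b]),(800,323)))
```

```text
t 7.55 pos [0.623  0.0971 0.0614] rot [ 1.7984e+02 -1.6000e-01 -1.2992e+02] w 0.378 F [ 0.2 -0.1 -1. ] j [  3.  30.  94.  -0.  57. 132.]
shift [-0.055 -0.02   0.632] turn -0.0
```

View pics/b2.png

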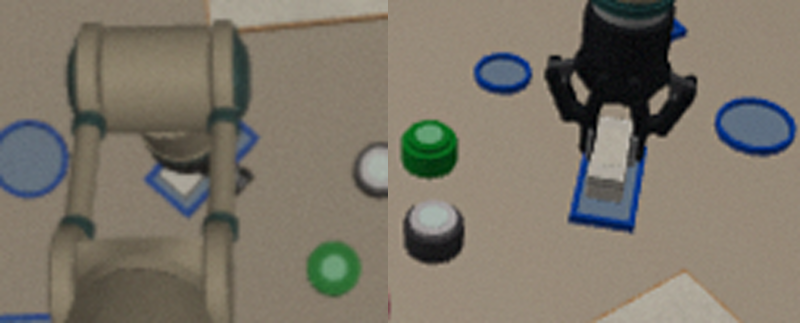

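The box is aligned over the long tray, about (610,160) in the crop. Lower and release.

Emit:
drive_tool(
  moves=[20,-0.05,-0.02,0.3,0,0,0,20,0,0,0.2,0,0,0,20,0,0,0.12,0,0,0,20,0,0,0,0,0,0,55,0,0,0,0,0,0,55,0,0,0,0,0,0,55,0,0,0,0,0,0,60,0,0,0,0,0,0],
)

```text
clock: 8.65
tcp_pos: [0.6259, 0.0978, 0.0442]
tcp_rot: [-180.0, 0.0, -129.9]
wrist_force: [0.7, 0.2, 0.0]
grip_width: 0.702
```

Emit:
drive_tool(
  moves=[60,0,0,-0.4,0,0,0,60,0,0,-0.8,0,0,0,60,0,0,-0.9,0,0,-1,60,0,0,-0.5,0,0,-1,80,0,0,0,0,0,-1,80,0,0,0,0,0,-1,80,0,0,0,0,0,-1,80,0,0,0,0,0,-1,80,0,0,0,0,0,-1,80,0,0,0,0,0,-1],
)

```text
clock: 9.9
tcp_pos: [0.6261, 0.0979, 0.1232]
tcp_rot: [-179.9, -0.0, -81.7]
wrist_force: [-0.0, -0.5, 0.1]
grip_width: 0.936
```

```bash
python3 -c "
from h import *
need(.615,-.0825,.10,15)
for c,u in(('top',(252,199)),('scene',(324,212))): print(fit(r.get_image(c),u,.02,.05,22))"
```

```text
t 9.9 pos [0.6261 0.0979 0.1232] rot [-1.7994e+02 -1.0000e-02 -8.1730e+01] w 0.936 F [-0.  -0.5  0.1] j [ 3. 26. 90. -0. 64. 84.]
shift [-1.913  5.711  0.772] turn -16.12
(101, array([0.6039, 0.1142]), [array([608.6, 112.9]), array([33.9, 39.5]), np.float64(52.2)], np.float64(0.041), np.float64(0.0346))
(310, array([0.6302, 0.0915]), [array([625. ,  94.7]), array([36. , 85.9]), np.float64(50.0)], np.float64(0.038), np.float64(0.0339))
```

The slide box is within 1 mm of the long tray centre and its top is at 34 mm, so it sits on the tray floor. Condenser next.

Emit:
drive_tool(
  moves=[80,0,0,0,0,0,-1,80,0,0,0,0,0,-1,80,0,0,0,0,0,-1,80,0,0,0,0,0,-1,80,0,0,0,0,0,-1,80,0,0,0,0,0,-1,80,0,0,0,0,0,-1,80,0,0,0,0,0,-1,80,0,0,0,0,0,-1,80,0,0,0,0,0,-1],
)

```text
clock: 11.25
tcp_pos: [0.626, 0.0978, 0.1227]
tcp_rot: [-180.0, -0.0, -21.8]
wrist_force: [-0.2, -0.3, 0.7]
grip_width: 0.939
```

Emit:
drive_tool(
  moves=[80,0,0,0,0,0,-1,80,0,0,0,0,0,-1,80,0,0,0,0,0,-1,80,0,0,0,0,0,-1,80,0,0,0,0,0,-1,80,0,0,0,0,0,-1,80,-0.3,0.9,0,0,0,0,80,-0.3,0.9,0,0,0,0,80,-0.3,0.9,0,0,0,0,80,-0.3,0.9,0,0,0,0],
)

```text
clock: 12.5
tcp_pos: [0.6173, -0.0165, 0.1228]
tcp_rot: [180.0, -0.0, 14.0]
wrist_force: [1.2, -0.4, -0.5]
grip_width: 0.934
```

```bash
python3 -c "
from h import *
need(.615,-.0825,.037)"
```

```text
t 12.5 pos [ 0.6173 -0.0165  0.1228] rot [ 1.7998e+02 -4.0000e-02  1.3960e+01] w 0.934 F [ 1.2 -0.4 -0.5] j [ -8.  25.  92.  -0.  63. -22.]
shift [-0.604  2.116  2.861] turn -0.0
```

Emit:
drive_tool(
  moves=[80,-0.2,0.7,0,0,0,0,80,-0.2,0.7,0,0,0,0,80,-0.2,0.71,0.4,0,0,0,80,0,0,0.8,0,0,0,80,0,0,0.8,0,0,0,80,0,0,0.6,0,0,0,80,0,0,0.3,0,0,0,80,0,0,0,0,0,0],
)

```text
clock: 13.5
tcp_pos: [0.6146, -0.0816, 0.0343]
tcp_rot: [-180.0, 0.1, 14.1]
wrist_force: [0.8, 0.3, 0.4]
grip_width: 0.939
```

Run:
```python
from h import *
need(.615,-.0825,.034)
b=r.get_image('scene')['frame'][180:270,200:330]
cv2.imwrite('pics/c1.png',cv2.resize(b,None,fx=5,fy=5,interpolation=cv2.INTER_CUBIC))
```

```text
t 13.5 pos [ 0.6146 -0.0816  0.0343] rot [-1.7996e+02  9.0000e-02  1.4060e+01] w 0.939 F [0.8 0.3 0.4] j [-14.  31.  97.  -0.  52. -28.]
shift [0.004 0.032 0.009] turn -0.0
```

View pics/c1.png

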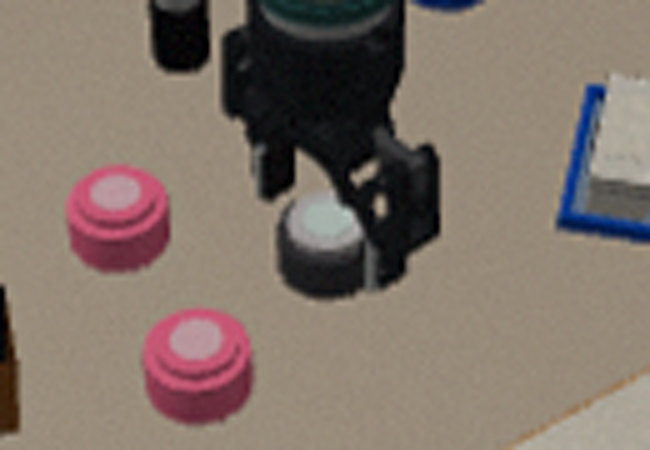

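The dark condenser at about (320,245) in the crop sits between the fingers. Close and lift.

Emit:
drive_tool(
  moves=[40,0,0,0,0,0,0,40,0,0,0,0,0,0,40,0,0,0,0,0,0,40,0,0,0,0,0,0,40,0,0,0,0,0,0,40,0,0,-0.3,0,0,0,40,0,0,-0.3,0,0,0,40,0,0,-0.3,0,0,0,40,0,0,0,0,0,0],
)

```text
clock: 14.68
tcp_pos: [0.6158, -0.0816, 0.0632]
tcp_rot: [179.9, -0.1, 14.1]
wrist_force: [0.6, 0.2, -2.2]
grip_width: 0.602
```

Run:
```python
from h import *
need(.6205,.273,.10)
im=r.get_image('scene'); print(fit(im,(265,223),.035,.072,14))
b=im['frame'][180:270,200:330]
cv2.imwrite('pics/c2.png',cv2.resize(b,None,fx=5,fy=5,interpolation=cv2.INTER_CUBIC))
```

```text
t 14.68 pos [ 0.6158 -0.0816  0.0632] rot [ 1.7994e+02 -1.0000e-01  1.4070e+01] w 0.602 F [ 0.6  0.2 -2.2] j [-14.  29.  96.  -0.  56. -28.]
shift [  3.027 -11.427  -1.226] turn -0.0
(312, array([ 0.6236, -0.0917]), [array([618.6, -90.4]), array([74.7, 39.5]), np.float64(7.0)], np.float64(0.072), np.float64(0.0577))
```

View pics/c2.png

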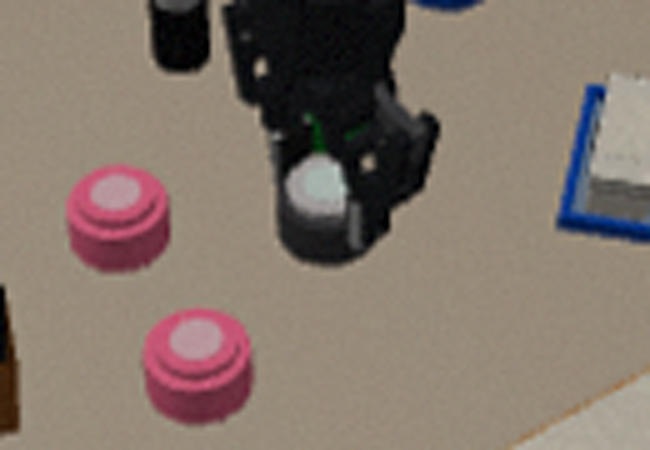

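The condenser is held upright and lifted at about (325,210). Now the transfer.

Emit:
drive_tool(
  moves=[40,0.2,-0.8,-0.4,0,0,0,40,0.25,-0.92,-0.4,0,0,0,40,0.25,-0.92,-0.4,0,0,0,40,0.25,-0.92,0,0,0,0,40,0.25,-0.92,0,0,0,0,40,0.25,-0.92,0,0,0,0,40,0.25,-0.92,0,0,0,0,40,0.25,-0.92,0,0,0,0,40,0.25,-0.92,0,0,0,0,40,0.25,-0.92,0,0,0,0],
)

```text
clock: 15.98
tcp_pos: [0.6198, 0.2015, 0.0976]
tcp_rot: [180.0, 0.1, 14.1]
wrist_force: [0.2, 0.0, -1.3]
grip_width: 0.608
```

```bash
python3 -c "
from h import *
need(.6205,.273,.039)"
```

```text
t 15.97 pos [0.6198 0.2015 0.0976] rot [1.800e+02 6.000e-02 1.407e+01] w 0.608 F [ 0.2  0.  -1.3] j [12. 29. 89. -0. 62. -2.]
shift [ 0.602 -2.306  1.952] turn -0.0
```

Emit:
drive_tool(
  moves=[40,0.25,-0.9,0,0,0,0,40,0.2,-0.8,0.2,0,0,0,40,0.15,-0.6,0.4,0,0,0,40,0,0,0.5,0,0,0,40,0,0,0.3,0,0,0,40,0,0,0,0,0,0],
)

```text
clock: 16.73
tcp_pos: [0.6201, 0.2706, 0.0546]
tcp_rot: [180.0, 0.2, 14.0]
wrist_force: [0.5, 0.4, -0.9]
grip_width: 0.607
```

Run:
```python
from h import *
need(.6205,.273,.0388)
b=r.get_image('scene')['frame'][130:230,320:440]
a=r.get_image('top')['frame'][150:250,140:260]
cv2.imwrite('pics/c3.png',cv2.resize(np.hstack([a,b]),None,fx=3.3,fy=3.3,interpolation=cv2.INTER_CUBIC))
```

```text
t 16.73 pos [0.6201 0.2706 0.0546] rot [179.96   0.18  14.02] w 0.607 F [ 0.5  0.4 -0.9] j [18. 33. 88. -0. 59.  4.]
shift [ 0.032 -0.074  0.528] turn -0.0
```

View pics/c3.png

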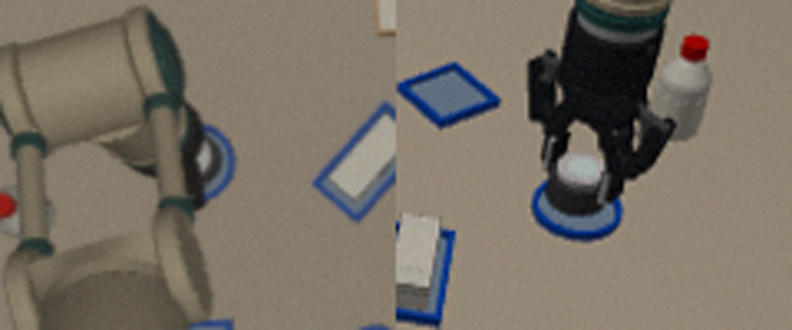

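The condenser hangs over the large tray at about (578,200), and the bottle is clear. Lower and release.

Emit:
drive_tool(
  moves=[40,0.03,-0.06,0.25,0,0,0,40,0,0,0.18,0,0,0,40,0,0,0.1,0,0,0,40,0,0,0,0,0,0,75,0,0,0,0,0,0,75,0,0,0,0,0,0,75,0,0,0,0,0,0,80,0,0,0,0,0,0],
)

```text
clock: 17.82
tcp_pos: [0.6214, 0.2739, 0.0402]
tcp_rot: [180.0, -0.0, 14.1]
wrist_force: [0.1, -0.2, -0.1]
grip_width: 0.933
```

Emit:
drive_tool(
  moves=[80,0,0,-0.4,0,0,0,80,0,0,-0.8,0,0,0,80,0,0,-0.9,0,0,1,80,0,0,-0.9,0,0,1,80,0,0,0,0,0,1,80,0,0,0,0,0,1,80,0,0,0,0,0,1,80,0,0,0,0,0,0.45],
)

```text
clock: 18.82
tcp_pos: [0.6215, 0.274, 0.1313]
tcp_rot: [-180.0, -0.1, -18.7]
wrist_force: [-0.1, 0.7, 0.1]
grip_width: 0.935
```

```bash
python3 -c "
from h import *
need(.6197,-.281,.13,-18.7)
print(fit(r.get_image('scene'),(374,190),.02,.05,16))"
```

```text
t 18.82 pos [0.6215 0.274  0.1313] rot [-1.7996e+02 -6.0000e-02 -1.8740e+01] w 0.935 F [-0.1  0.7  0.1] j [18. 29. 83. -0. 68. 37.]
shift [ 5.874 17.543  0.044] turn -0.01
(234, array([0.6256, 0.2655]), [array([622.4, 270. ]), array([51.8, 51. ]), np.float64(28.7)], np.float64(0.042), np.float64(0.0356))
```

The condenser reads within 2 mm of the tray centre. Now the jar.

Emit:
drive_tool(
  moves=[80,0.325,0.97,0,0,0,0,80,0.325,0.97,0,0,0,0,80,0.325,0.97,0,0,0,0,80,0.325,0.97,0,0,0,0,80,0.325,0.97,0,0,0,0,80,0.325,0.97,0,0,0,0,80,0.325,0.97,0,0,0,0,80,0.325,0.97,0,0,0,0,80,0.325,0.97,0,0,0,0,80,0.325,0.97,0,0,0,0],
)

```text
clock: 20.12
tcp_pos: [0.621, -0.034, 0.1312]
tcp_rot: [-180.0, -0.1, -18.6]
wrist_force: [0.8, -0.6, 0.4]
grip_width: 0.937
```

Emit:
drive_tool(
  moves=[80,0.325,0.97,0,0,0,0,80,0.325,0.97,0,0,0,0,80,0.325,0.97,0,0,0,0,80,0.325,0.97,0,0,0,0,80,0.325,0.97,0,0,0,0,80,0.325,0.97,0,0,0,0,80,0.325,0.97,0,0,0,0,80,0.325,0.97,0,0,0,0],
)

```text
clock: 21.12
tcp_pos: [0.6204, -0.2796, 0.1312]
tcp_rot: [180.0, -0.1, -18.6]
wrist_force: [1.1, -0.4, 0.1]
grip_width: 0.939
```

```bash
python3 -c "
from h import *
need(.6197,-.281,.043,-18.7)"
```

```text
t 21.12 pos [ 0.6204 -0.2796  0.1312] rot [ 1.7999e+02 -6.0000e-02 -1.8590e+01] w 0.939 F [ 1.1 -0.4  0.1] j [-30.  29.  83.  -0.  68. -12.]
shift [-0.007  0.052  2.939] turn 0.02
```

Emit:
drive_tool(
  moves=[80,0,0.05,0.5,0,0,0,80,0,0,0.8,0,0,0,80,0,0,0.8,0,0,0,80,0,0,0.6,0,0,0,80,0,0,0.24,0,0,0,80,0,0,0,0,0,0,35,0,0,0,0,0,0,35,0,0,0,0,0,0,35,0,0,0,0,0,0,35,0,0,0,0,0,0],
)

```text
clock: 22.38
tcp_pos: [0.6205, -0.2803, 0.0432]
tcp_rot: [180.0, -0.1, -18.6]
wrist_force: [0.1, 1.0, 5.1]
grip_width: 0.526
```

Emit:
drive_tool(
  moves=[35,0,0,0,0,0,0,35,0,0,-0.3,0,0,0,35,0,0,-0.3,0,0,0,35,0,0,-0.3,0,0,0,35,0,0,0,0,0,0],
)

```text
clock: 23.0
tcp_pos: [0.6204, -0.2802, 0.0702]
tcp_rot: [180.0, -0.1, -18.6]
wrist_force: [0.8, -0.6, -2.9]
grip_width: 0.529
```

Run:
```python
from h import *
need(.4275,.2625,.12,3)
b=r.get_image('scene')['frame'][190:290,130:270]
cv2.imwrite('pics/j1.png',cv2.resize(b,None,fx=4,fy=4,interpolation=cv2.INTER_CUBIC))
```

```text
t 23.0 pos [ 0.6204 -0.2802  0.0702] rot [ 1.7998e+02 -1.1000e-01 -1.8630e+01] w 0.529 F [ 0.8 -0.6 -2.9] j [-30.  33.  87.  -0.  61. -12.]
shift [ -5.473 -18.402  -1.66 ] turn -3.61
```

View pics/j1.png

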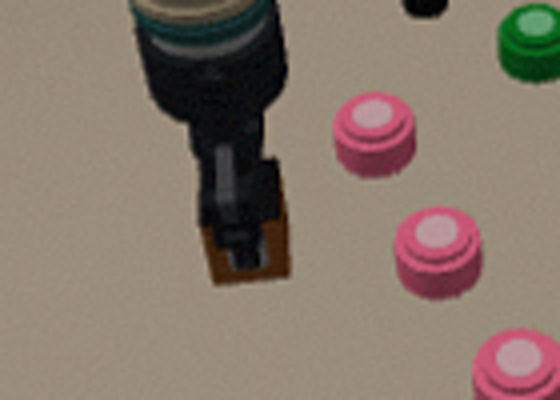

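Emit:
drive_tool(
  moves=[35,0,0,-0.5,0,0,-0.9,35,0,0,-0.5,0,0,-0.9,35,0,0,-0.5,0,0,-0.9,35,0,0,-0.4,0,0,-0.9,35,-0.25,-0.9,0,0,0,0,35,-0.29,-0.97,0,0,0,0,35,-0.29,-0.97,0,0,0,0,35,-0.29,-0.97,0,0,0,0,35,-0.29,-0.97,0,0,0,0,35,-0.29,-0.97,0,0,0,0],
)

```text
clock: 24.3
tcp_pos: [0.5592, -0.1093, 0.1258]
tcp_rot: [-180.0, 0.0, 3.0]
wrist_force: [-0.0, -0.2, -1.6]
grip_width: 0.532
```

Emit:
drive_tool(
  moves=[35,-0.29,-0.97,0,0,0,0,35,-0.29,-0.97,0,0,0,0,35,-0.29,-0.97,0,0,0,0,35,-0.29,-0.97,0,0,0,0,35,-0.29,-0.97,0,0,0,0,35,-0.29,-0.97,0,0,0,0,35,-0.29,-0.97,0,0,0,0,35,-0.29,-0.97,0,0,0,0,35,-0.29,-0.97,0,0,0,0,35,-0.29,-0.97,0,0,0,0],
)

```text
clock: 25.55
tcp_pos: [0.4573, 0.1766, 0.1259]
tcp_rot: [180.0, 0.0, 3.0]
wrist_force: [-0.2, 0.8, -1.4]
grip_width: 0.528
```

```bash
python3 -c "
from h import *
need(.4275,.2625,.06,3)"
```

```text
t 25.55 pos [0.4573 0.1766 0.1259] rot [1.7999e+02 2.0000e-02 2.9700e+00] w 0.528 F [-0.2  0.8 -1.4] j [ 13.  15. 108.  -0.  57.  10.]
shift [-0.843 -2.911  2.197] turn -0.01
```

Emit:
drive_tool(
  moves=[35,-0.28,-0.97,0,0,0,0,35,-0.28,-0.97,0,0,0,0,35,-0.28,-0.97,0.4,0,0,0,35,0,0,0.8,0,0,0,35,0,0,0.6,0,0,0,35,0,0,0.4,0,0,0,35,0,0,0,0,0,0],
)

```text
clock: 26.42
tcp_pos: [0.4277, 0.2613, 0.0593]
tcp_rot: [180.0, 0.1, 3.0]
wrist_force: [-0.2, -0.4, -2.2]
grip_width: 0.532
```

Run:
```python
from h import *
need(.4275,.2625,.0475,3)
b=r.get_image('scene')['frame'][100:200,280:400]
a=r.get_image('top')['frame'][200:300,140:260]
cv2.imwrite('pics/j2.png',cv2.resize(np.hstack([a,b]),None,fx=3.3,fy=3.3,interpolation=cv2.INTER_CUBIC))
```

```text
t 26.43 pos [0.4277 0.2613 0.0593] rot [1.7995e+02 1.1000e-01 2.9600e+00] w 0.532 F [-0.2 -0.4 -2.2] j [ 23.  21. 111.  -0.  48.  21.]
shift [-0.005 -0.039  0.394] turn -0.01
```

View pics/j2.png

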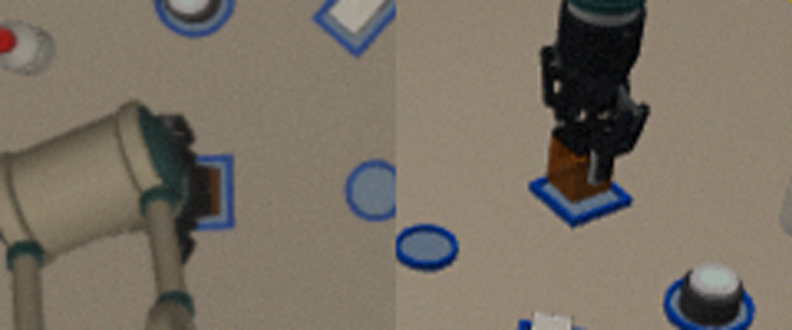

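The jar is aligned with the square tray, about (580,180). Lower and release.

Emit:
drive_tool(
  moves=[35,0,-0.03,0.2,0,0,0,35,0,0,0.13,0,0,0,35,0,0,0.07,0,0,0,35,0,0,0,0,0,0,70,0,0,0,0,0,0,70,0,0,0,0,0,0,70,0,0,0,0,0,0,75,0,0,0,0,0,0],
)

```text
clock: 27.52
tcp_pos: [0.4283, 0.2626, 0.0482]
tcp_rot: [180.0, -0.0, 3.0]
wrist_force: [0.2, -0.2, -0.6]
grip_width: 0.876
```

Emit:
drive_tool(
  moves=[75,0,0,-0.4,0,0,0,75,0,0,-0.8,0,0,0,75,0,0,-0.9,0,0,0,75,0,0,-0.9,0,0,0,70,0,0.9,0,0,0,0,70,0,0.9,0,0,0,0,70,0,0.9,0,0,0,0,70,0,0.9,0,0,0,0,70,0,0.9,0,0,0,0,70,0,0.9,0,0,0,0],
)

```text
clock: 28.78
tcp_pos: [0.4368, 0.1, 0.1389]
tcp_rot: [180.0, -0.1, 3.0]
wrist_force: [0.2, 0.7, 1.1]
grip_width: 0.814
```

```bash
python3 -c "
from h import *
need(.4265,-.085,.042,3)
im=r.get_image('scene'); print(fit(im,(335,150),.05,.085,16))
print(fit(im,(236,183),.04,.075,16))"
```

```text
t 28.77 pos [0.4368 0.1    0.1389] rot [ 1.80e+02 -7.00e-02  2.97e+00] w 0.814 F [0.2 0.7 1.1] j [  4.  11. 112.  -0.  58.   1.]
shift [-0.666  6.139  3.232] turn -0.0
(191, array([0.433 , 0.2546]), [array([427.3, 258.3]), array([50.8, 48.1]), np.float64(0.0)], np.float64(0.076), np.float64(0.0636))
(108, array([ 0.4298, -0.0881]), [array([427.9, -87.6]), array([28.9, 30.7]), np.float64(67.2)], np.float64(0.063), np.float64(0.0544))
```

Emit:
drive_tool(
  moves=[70,-0.1,0.9,0,0,0,0,70,-0.1,0.9,0,0,0,0,70,-0.1,0.9,0,0,0,0,70,-0.1,0.9,0,0,0,0,70,-0.1,0.9,0,0,0,0,70,-0.1,0.9,0,0,0,0,70,-0.07,0.74,0,0,0,0,70,0,0,0.8,0,0,0,70,0,0,0.8,0,0,0,70,0,0,0,0,0,0],
)

```text
clock: 30.08
tcp_pos: [0.425, -0.0836, 0.0894]
tcp_rot: [-179.9, 0.2, 3.0]
wrist_force: [0.6, 0.3, 0.0]
grip_width: 0.822
```

Run:
```python
from h import *
need(.4265,-.085,.042)
b=r.get_image('scene')['frame'][120:220,180:300]
cv2.imwrite('pics/e1.png',cv2.resize(b,None,fx=4.5,fy=4.5,interpolation=cv2.INTER_CUBIC))
```

```text
t 30.07 pos [ 0.425  -0.0836  0.0894] rot [-1.7992e+02  1.7000e-01  2.9600e+00] w 0.822 F [0.6 0.3 0. ] j [-20.  14. 117.   0.  50. -23.]
shift [0.047 0.049 1.581] turn -0.0
```

View pics/e1.png

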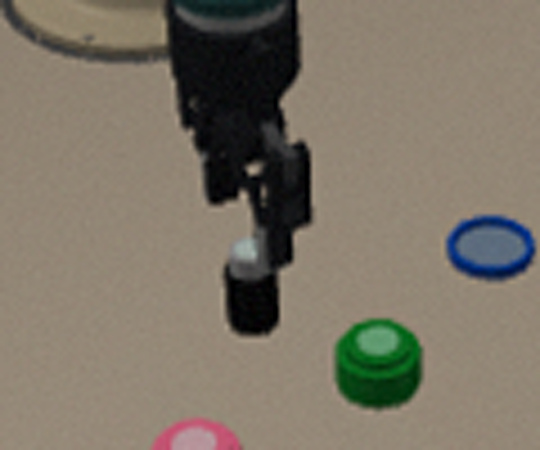

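The eyepiece tube at about (248,255) is between the fingers. Descend, close and lift slightly.

Emit:
drive_tool(
  moves=[70,0.05,0.05,0.6,0,0,0,70,0,0,0.6,0,0,0,70,0,0,0.38,0,0,0,70,0,0,0,0,0,0,20,0,0,0,0,0,0,20,0,0,0,0,0,0,20,0,0,0,0,0,0,20,0,0,0,0,0,0,20,0,0,0,0,0,0,20,0,0,0,0,0,0],
)

```text
clock: 31.38
tcp_pos: [0.428, -0.0858, 0.0436]
tcp_rot: [180.0, -0.1, 3.0]
wrist_force: [-1.3, 0.3, 4.5]
grip_width: 0.38
```

Emit:
drive_tool(
  moves=[20,0,0,-0.3,0,0,0,20,0,0,-0.3,0,0,0,20,0,0,-0.3,0,0,0,20,0,0,0,0,0,0],
)

```text
clock: 31.88
tcp_pos: [0.4284, -0.0859, 0.0706]
tcp_rot: [179.9, -0.1, 3.0]
wrist_force: [0.2, 0.4, -0.9]
grip_width: 0.377
```

Run:
```python
from h import *
need(.434,.087,.10)
b=r.get_image('scene')['frame'][120:220,180:300]
cv2.imwrite('pics/e2.png',cv2.resize(b,None,fx=4.5,fy=4.5,interpolation=cv2.INTER_CUBIC))
```

```text
t 31.88 pos [ 0.4284 -0.0859  0.0706] rot [ 1.7995e+02 -1.2000e-01  2.9700e+00] w 0.377 F [ 0.2  0.4 -0.9] j [-20.  15. 118.  -0.  46. -23.]
shift [ 0.486 -5.744 -0.979] turn -0.0
```

View pics/e2.png

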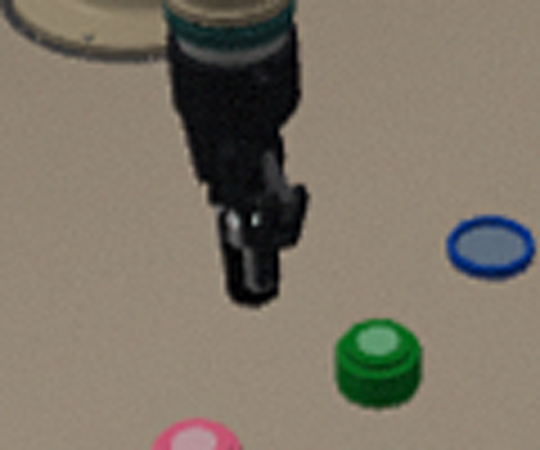

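The eyepiece is held upright. Transfer.

Emit:
drive_tool(
  moves=[20,0.07,-0.7,-0.3,0,0,0,20,0.07,-0.85,-0.3,0,0,0,20,0.07,-0.85,0,0,0,0,20,0.07,-0.85,0,0,0,0,20,0.07,-0.85,0,0,0,0,20,0.07,-0.85,0,0,0,0,20,0.06,-0.79,0,0,0,0,20,0,0,0.5,0,0,0,20,0,0,0.4,0,0,0,20,0,0,0,0,0,0],
)

```text
clock: 33.17
tcp_pos: [0.4321, 0.0868, 0.0596]
tcp_rot: [180.0, 0.2, 3.0]
wrist_force: [-0.6, -0.1, -0.2]
grip_width: 0.379
```

Run:
```python
from h import *
need(.434,.087,.0478)
b=r.get_image('scene')['frame'][120:220,230:350]
a=r.get_image('top')['frame'][200:300,190:310]
cv2.imwrite('pics/e3.png',cv2.resize(np.hstack([a,b]),None,fx=3.3,fy=3.3,interpolation=cv2.INTER_CUBIC))
```

```text
t 33.17 pos [0.4321 0.0868 0.0596] rot [1.7999e+02 1.7000e-01 2.9500e+00] w 0.379 F [-0.6 -0.1 -0.2] j [  2.  17. 118.  -0.  45.  -1.]
shift [ 0.063 -0.002  0.394] turn -0.0
```

View pics/e3.png

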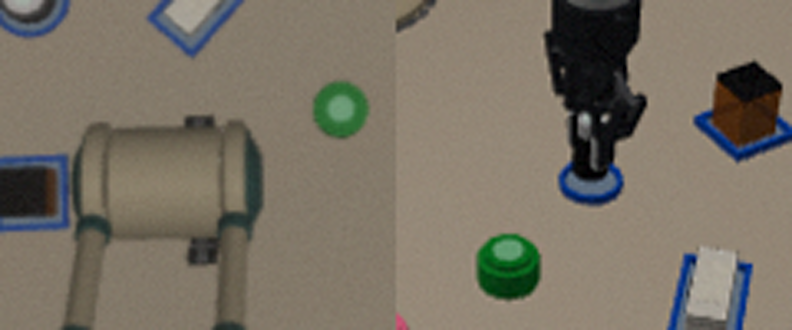

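The eyepiece is over the small tray, about (592,175). Lower, release and retreat upward.

Emit:
drive_tool(
  moves=[20,0.05,0,0.2,0,0,0,20,0,0,0.13,0,0,0,20,0,0,0.07,0,0,0,20,0,0,0,0,0,0,60,0,0,0,0,0,0,60,0,0,0,0,0,0,60,0,0,0,0,0,0,65,0,0,0,0,0,0],
)

```text
clock: 34.28
tcp_pos: [0.4347, 0.0872, 0.0487]
tcp_rot: [180.0, -0.0, 3.0]
wrist_force: [-0.2, 0.5, -0.4]
grip_width: 0.76
```

Emit:
drive_tool(
  moves=[65,0,0,-0.4,0,0,0,65,0,0,-0.8,0,0,0,65,0,0,-0.9,0,0,0,65,0,0,-0.9,0,0,0,65,0,0.9,-0.5,0,0,0,65,0,0.9,0,0,0,0,65,0,0.9,0,0,0,0,65,0,0.9,0,0,0,0,65,0,0.9,0,0,0,0,65,0,0.9,0,0,0,0],
)

```text
clock: 35.52
tcp_pos: [0.4431, -0.0755, 0.1546]
tcp_rot: [180.0, -0.1, 3.0]
wrist_force: [-0.5, 0.1, -0.9]
grip_width: 0.762
```

Emit:
drive_tool(
  moves=[65,0,0.9,0,0,0,0,65,0,0.9,0,0,0,0,65,0,0.9,0,0,0,0,65,0,0.9,0,0,0,0,65,0,0,0,0,0,0],
)

```text
clock: 36.15
tcp_pos: [0.4491, -0.184, 0.1545]
tcp_rot: [179.9, -0.1, 2.8]
wrist_force: [-0.4, 0.6, -0.4]
grip_width: 0.759
```

Run:
```python
from h import *
need(.434,.087,.0478)
px={'top':dict(eye=(254,256),cond=(198,197),box=(252,199),jar=(199,257),bottle=(145,214),cup=(424,239)),
'scene':dict(eye=(289,168),cond=(374,190),box=(324,210),jar=(335,150),bottle=(406,157),cup=(108,238))}
zr=dict(eye=(.044,.08),cond=(.02,.05),box=(.019,.049),jar=(.05,.09),bottle=(.03,.12),cup=(.03,.2))
pics=[]
for c in px:
    im=r.get_image(c); print(c)
    for n in px[c]: print(n,fit(im,px[c][n],*zr[n],rad=18))
    pics.append(im['frame'])
cv2.imwrite('pics/end.png',cv2.resize(np.hstack([pics[0][165:285,120:290],pics[1][125:245,250:420]]),None,fx=2.35,fy=2.35,interpolation=cv2.INTER_CUBIC))
```

```text
t 36.15 pos [ 0.4491 -0.184   0.1545] rot [ 1.7994e+02 -7.0000e-02  2.8300e+00] w 0.759 F [-0.4  0.6 -0.4] j [-30.  13. 106.  -0.  61. -33.]
shift [-0.055 -9.047  3.555] turn -0.0
top
eye (91, array([0.4337, 0.0886]), [array([433.7,  89.3]), array([31.1, 28.3]), np.float64(2.1)], np.float64(0.07), np.float64(0.0618))
cond (224, array([0.6192, 0.2724]), [array([619.9, 274.9]), array([52.5, 52.1]), np.float64(46.7)], np.float64(0.046), np.float64(0.0366))
box (293, array([0.6246, 0.0984]), [array([625.1,  98.5]), array([37. , 84.3]), np.float64(50.2)], np.float64(0.043), np.float64(0.0342))
jar (235, array([0.4272, 0.2613]), [array([427.8, 262.1]), array([45.9, 46.5]), np.float64(3.4)], np.float64(0.082), np.float64(0.0654))
bottle (228, array([0.5606, 0.4259]), [array([561.7, 430. ]), array([41.5, 46.7]), np.float64(75.5)], np.float64(0.107), np.float64(0.0711))
cup (420, array([ 0.5011, -0.4463]), [array([ 501.5, -447. ]), array([71.6, 71.1]), np.float64(67.9)], np.float64(0.151), np.float64(0.0771))
scene
eye (98, array([0.4379, 0.0835]), [array([433.6,  85.9]), array([30.1, 31.5]), np.float64(61.6)], np.float64(0.067), np.float64(0.0594))
cond (231, array([0.6257, 0.2659]), [array([621. , 270.4]), array([52. , 53.2]), np.float64(22.9)], np.float64(0.043), np.float64(0.0353))
box (313, array([0.6306, 0.0912]), [array([624.1,  95.4]), array([36. , 90.3]), np.float64(49.9)], np.float64(0.038), np.float64(0.0339))
jar (191, array([0.433 , 0.2548]), [array([426.9, 258. ]), array([50.6, 49.4]), np.float64(87.5)], np.float64(0.078), np.float64(0.0638))
bottle (316, array([0.5708, 0.4218]), [array([566.3, 424.2]), array([47.6, 36.6]), np.float64(26.7)], np.float64(0.103), np.float64(0.0644))
cup (929, array([ 0.5137, -0.4508]), [array([ 501.9, -451.7]), array([72.3, 70.3]), np.float64(29.3)], np.float64(0.119), np.float64(0.0664))
```

View pics/end.png

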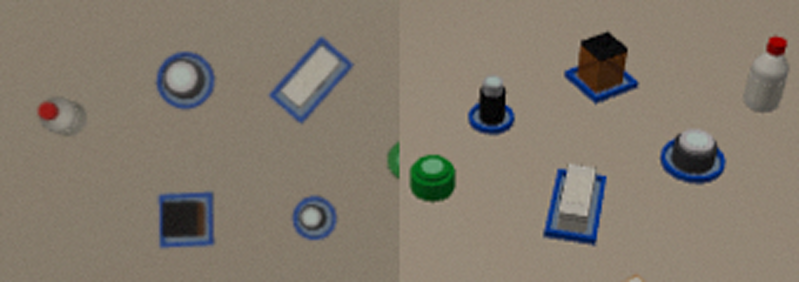

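All four pieces stand upright and centred in their trays, and the bystanders haven't moved. I'm handing the job in.

```bash
python3 -c "
from cell import r
print(r.finish_job())"
```

```text
the job is handed in; nothing more can be done
None
```

All four pieces are in their trays, upright and let go, and I handed the job in at about 36 s. The hand-in gives no verdict, so this rests on my last camera checks.

- **Position:** both cameras put each piece within about 3 mm of its tray centre (the limit is 13 mm). The slide box is along the length of its tray to within about a degree.
- **Height:** the measured tops are about 3–5 mm higher than they were on the bench, which fits each piece sitting on its 4 mm tray floor.
- **Bystanders:** the saline bottle and pen cup read the same as at the start, to within the measuring noise of a few millimetres. I left the green and pink look-alikes alone.
- **Camera disagreement:** the two cameras differ by about 4 mm in absolute y. It affects pieces and trays alike, so I used averages for the moves and compared piece to tray within each camera.

No check failed.

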